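# Shut and latch the radiosonde crate

### The job

Shut the green instrument crate: with the fingertips, push its sliding lid along the rails over the white cases in the open well until it drops into its locating notches and lies flat. Then push the steel turn-latch round until it lies square across the lid. Only push gently: do not pinch, lift or tip the lid, and leave everything else on the bench where it stands.

Things in the scene. Friction and masses are not known exactly. Their poses are not given: they have to be found in the camera images.
- crate: Fixed green metal crate, 160 (x) by 400 (y) mm, walls 140 mm high. Origin: centre of underside; z up; the lid slides shut towards its +y. A steel rail runs inside each long wall, top at 130 mm; the walls stand 10 mm above the rails and guide the lid (2 mm play each side). The -y part has a fixed deck below rail height, the +y part is an open well holding white cases.
- well (a point): Where the lid's origin lies when shut: crate (0, 60, 124) mm; axes as the crate's. Each rail has two notches 19 mm long, 8 mm deep, centred 85 mm to either side of it along y. 30 mm of free rail lie between the shut lid and the +y end wall: a lid pushed faster than about 0.15 m/s could skip past, and can then be pushed back.
- lid: Loose green steel lid, plate 130 (x) by 200 (y) by 10 mm, 0.6 to 1 kg, on four feet 16 by 14 (y) mm, 6 mm high, at lid (+-57, +-85). Origin: centre, at the feet's soles; axes as the crate's. Starts on the rails, 70 to 130 mm short of shut, z = 130. Shut: feet in the notches (2.5 mm play each way along y), dropped 6 mm to z = 124, top flush with the long walls.
- cleat (a point): Centre of the top of the wooden cleat that stands across the lid near its -y end: 80 (x) by 12 (y) mm, 26 mm high above the plate, at lid (0, -85, 42) mm; axes as the lid's. Pushing it along takes up to about 10 N; in the notches the lid stops hard, and a push of over about 20 N there may tip it.
- latch (a joint): Angle (rad) of the steel turn-latch on its vertical pivot outside the crate's -x wall. It points at (value - 1.92) from crate +x, anticlockwise from above: 0 = open, pointing to -y and a little -x (starts 0 to 0.4); 1.92 = stop, square across the lid, pointing to +x. Stiff (about 1 N at the knob), stays where left.
- latch_pin (a point): Centre of the top of the latch's upright round steel knob, 12 mm in diameter, near the latch's free end, 60 mm from the pivot; it stands 148 to 176 mm above the bench and moves with the latch.
- latch_pivot (a point): The latch's pivot, fixed at crate (-88, 100, 140) mm; axes as the crate's. The latch bar, 5 mm thick, 13 wide and 66 long, lies 143 to 148 mm above the bench: it passes 3 mm over the dropped lid but runs against the edge of a lid that has not dropped.
- fuse: White ceramic fuse holder with brass clips, 30 by 70 by 38 mm, near the crate's -x side; origin under its centre; a loose bystander that must not be disturbed
- nozzle: Steel balloon-filling nozzle standing upright, 60 mm across at its foot, 110 mm high, off the crate's -y end; origin under its centre; a loose bystander that must not be disturbed
- sonde: White radiosonde case, 60 by 90 by 100 mm high, on the crate's +x side; origin under its centre; a loose bystander that must not be disturbed
- driver: Screwdriver lying off the crate's +y end, about 200 mm long along its x; a loose bystander that must not be disturbed
- barometer: Round brass barometer lying on its back, 150 mm across, 45 mm high, with a 24 mm wide, 22 mm high knob on top, far to the left; a loose bystander that must not be disturbed
- phone: Grey bakelite telephone handset on its cradle, 150 by 245 by 100 mm, far to the right; a loose bystander that must not be disturbed
- mug: White mug, 76 mm wide, 85 mm high, to the right of the robot; a loose bystander that must not be disturbed
Things that resemble listed ones, but are neither listed nor needed, are in the scene too. What is meant by the lid is not red, and is the larger of those in its own colour.

How it is judged:
By the outcome, as a careful person would: the job done as asked, in the order asked, and still so for the second after the job is handed in, with the robot touching nothing.
It also fails if it takes over 45 s, if anything falls off the work surface, if the arm or the gripper's body presses on something with over 40 N, if the wrist force passes 120 N, or if a joint passes its speed limit or range.

### The arm

A 6-joint arm with a two-finger parallel gripper is mounted at the origin on the work surface. World frame = base frame: x ahead of the robot, y to its left, z up, the work surface at z = 0. Lengths are in m, angles in rad, forces in N, time in s.
With the tool pointing down it reaches from about 0.25 to 0.725 m from the base axis. Payload 9.7 kg.
Tool frame: the origin (TCP) lies on the centre line of the jaws, within the pads' length; the fingertips stand 17 mm ahead of it and the grasp point (between the pads) lies 2 mm behind it; z points along the fingers, y is the line along which they close (so a half turn about z gives the same grasp; the last joint's range is limited). The gripper opens to 85 mm and grips with 20 to 120 N. Pads are 22 mm wide; open, the fingers measure 114 mm over their backs; the gripper's body (76 mm by 85 mm) begins 54 mm behind the grasp point. The pads swing forward as they close: fully open they stand 13 mm farther back than shut.
Start: joints at [1.27, 0.087, 0.176, 1.66, 0, 1.571], TCP at [0.163, 0.525, 0.248] pointing down, gripper open.
Joint ranges: [-3.13, 3.13], [-0.85, 1.81], [-1.15, 1.24], [-2.2, 2.28], [-1.44, 1.52], [-3.14, 3.14]. Speed limits (rad/s): [2.22, 2.22, 2.57, 3.14, 3.14, 3.14].

### API

Orientations are given as a unit quaternion [x, y, z, w].
In Python, from cell import arm gives the robot as it stands.
- The arm moves only by the tool servo_tool, never from a script. Its arguments are lists of equal length, an entry for each row: "offset": the shift along the tool's x, y, z in mm, a list of three; "dr": the turn, a rotation vector about the tool's x, y, z in degrees, a list of three; "grip": the opening, from 0 (shut) to 1 (fully open). A call has 1 to 20 rows; each row is the pose to reach, as a shift and turn from the pose commanded when the call began, along the tool's axes at that moment; what a row does not reach only later rows make up. A row lasts 1/10 s, in which the tool goes at most 50 mm and 8.59 degrees, less where a joint would pass 70% of its speed; a pose out of reach is approached as far as the arm can. A call with a gripper value outside its range is refused whole. The fingers move at their own pace and stop on an object; "squeeze" is the grip in N (left out, the last holds). Time passes only in rows, so rows that repeat a pose let the fingers close. It gives the time, the measured TCP pose, the force, the opening and the grip force at its end, in the units of the state.
- arm.get_obs(): the state, without advancing time (a new reading comes with each control period).
- arm.snapshot(name): name is "scene" or "top" or "wrist"; returns a dict with "color" (384x512x3 uint8, blue, green, red), "depth" (384x512 float32, m along the optical axis (not along the pixel's ray), 0 where there is no reading), "fx", "fy", "cx", "cy" (pixels), "k1" (the pictures are not rectified: a ray, as slopes to the right and down, at radius r is drawn at 1 + k1 r^2 times it, then the intrinsics apply), "extrinsics" (4x4, takes a point from world to camera coordinates); the wrist camera has in their place "hand_eye" (4x4, takes a point from camera to tool coordinates, whose origin is the TCP and whose axes are the flange's). Camera axes: x right, y down, z forward; pixel columns grow to the right and rows downward; lengths in m; the calibration is good to about 2 mm. A picture is of the moment at which its call begins: read the wrist's pose just before it.
- arm.hand_in(): hands the job in; it is judged then, once.
The state is a dict: "time": time; "joint_positions": joint angles; "dq": joint speeds; "effort": joint torques, N m; "tool_pos": TCP position; "ee_rot": TCP orientation; "force": force on the tool from outside, world axes, zero at the start; "ft_torque": the same for the moment, N m; "gripper_width": opening from 0.0 (shut) to 1.0 (fully open); "gripper_force": force on a finger pad.
Only numpy, scipy, OpenCV 4.12 (cv2) and the standard library are available. Lean on these libraries where they do the work, as an engineer would, in place of code of your own. Each camera call takes 0.05 s, during which the arm holds its last target. There are 200 camera calls.

## Working session

There is one attempt and no reset: what is moved stays moved. The work goes in short steps, Python scripts to look and compute and a tool call to move; the robot and the scene stay as the last step left them, time stands still between calls to the robot, and variables do not carry over. Pictures are saved under pics/ and viewed, at most 10 in all, crops included, and the job is handed in when it is done.

Besides the shell and the picture viewer there is one more tool, called after "Call:" in YAML: its name, and indented under it one key for each argument. servo_tool: Moves the arm, as the interface text tells. Its arguments: {"type":"object","properties":{"offset":{"type":"array"},"dr":{"type":"array"},"grip":{"type":"array"},"squeeze":{"type":"number"}},"required":["offset","dr","grip"]}

```bash
ls; mkdir -p pics; cat > h.py <<'E'
import numpy as np, cv2, pickle
from cell import arm
from scipy.spatial.transform import Rotation as R
def snap(n):
    o=arm.get_obs(); s=arm.snapshot(n)
    if n=="wrist":
        T=np.eye(4);T[:3,:3]=R.from_quat(o["ee_rot"]).as_matrix();T[:3,3]=o["tool_pos"]
        s["c2w"]=T@s["hand_eye"]
    else: s["c2w"]=np.linalg.inv(s["extrinsics"])
    return s
def cloud(s):
    h,w=s["depth"].shape
    K=np.array([[s["fx"],0,s["cx"]],[0,s["fy"],s["cy"]],[0,0,1.]])
    u,v=np.meshgrid(np.arange(w),np.arange(h))
    p=cv2.undistortPoints(np.stack([u,v],-1).reshape(-1,1,2).astype(float),K,np.array([s["k1"],0,0,0.])).reshape(h,w,2)
    d=s["depth"][...,None]
    P=np.concatenate([p*d,d],-1)
    return P@s["c2w"][:3,:3].T+s["c2w"][:3,3]
E
python3 - <<'E'
from h import *
for n in("top","scene"):
    s=snap(n); pickle.dump(s,open(n+".pkl","wb")); cv2.imwrite(f"pics/{n}0.png",s["color"])
o=arm.get_obs();print(o)
E
```

```text
pics
{'time': 0.1, 'joint_positions': array([ 1.26995072e+00,  8.74066395e-02,  1.75225132e-01,  1.65980046e+00,
       -3.93243016e-07,  1.57082751e+00]), 'dq': array([ 0.00141117,  0.00040417,  0.00151454,  0.00018015, -0.00037592,
       -0.00034449]), 'effort': array([ 4.70623017e-04, -5.21562338e+01,  4.65653658e+01,  1.60388416e-02,
        5.84268463e-06,  6.08697221e-06]), 'tool_pos': array([0.1629267 , 0.52512411, 0.24765913]), 'ee_rot': array([ 1.49871562e-01,  9.88705297e-01, -5.86155660e-04, -8.86340556e-05]), 'force': array([ 0.37314977, -0.17694151, -0.14494906]), 'ft_torque': array([ 0.00142069, -0.01529672,  0.00592204]), 'gripper_force': 0.0, 'gripper_width': 1.00240111780658}
```

View pics/top0.png

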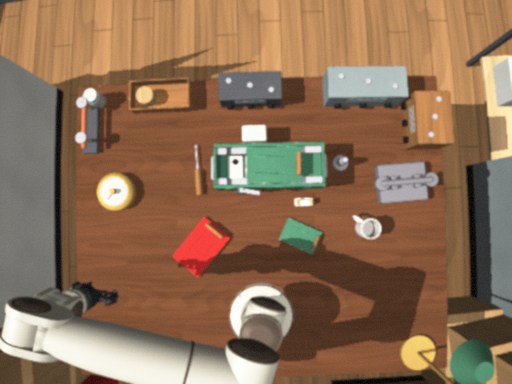

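View pics/scene0.png

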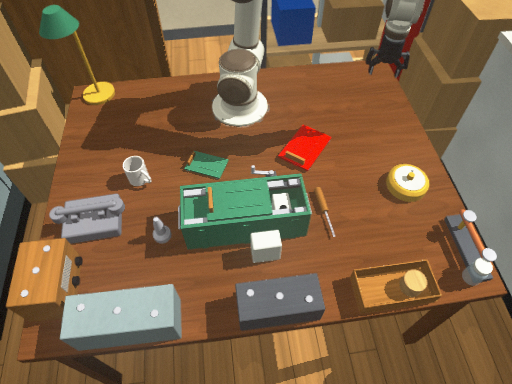

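The top view shows the green crate at px (213–327, 140–190), with its cleat at (301,163), latch at (249,191), nozzle at (341,162), and sonde at (254,132). The crate's +y points left in the picture (world +y). The scene view agrees. Next I'll measure the crate roughly.

```bash
python3 - <<'E'
from h import *
for n in("top","scene"):
    s=pickle.load(open(n+".pkl","rb"));P=cloud(s);hsv=cv2.cvtColor(s["color"],cv2.COLOR_BGR2HSV)
    g=(hsv[...,0]>65)&(hsv[...,0]<90)&(hsv[...,1]>90)&(P[...,2]>.125)&(P[...,2]<.155)&(abs(P[...,0]-.55)<.25)&(abs(P[...,1])<.4)
    q=P[g]; r=cv2.minAreaRect(q[:,:2].astype(np.float32)*1000);print(n,len(q),r,q[:,2].mean())
    if n=="top": print(P[163,301],P[191,249],P[162,341],P[167,235],P[203,303],P[132,254])
E
```

```text
top 2342 ((574.990966796875, -41.41587829589844), (392.98553466796875, 157.4015350341797), 89.83887481689453) 0.1435493059038607
[ 0.57728635 -0.15530852  0.14946699] [0.48263067 0.03172802 0.1468263 ] [ 0.58525399 -0.3118494   0.08443292] [0.57617586 0.08425371 0.08870016] [ 0.43660535 -0.17046902  0.03018064] [0.70248421 0.00992132 0.10594226]
scene 3111 ((576.3414306640625, -44.89775085449219), (395.9625549316406, 164.38145446777344), 89.72919464111328) 0.14242036525803306
```

```bash
python3 - <<'E'
from h import *
s=snap("wrist");print(s["hand_eye"].round(3),s["fx"],s["cx"],s["cy"],s["k1"])
o=arm.get_obs();M=R.from_quat(o["ee_rot"]).as_matrix()
print(M.round(3), (M.T@(np.array([.50,-.06,.42])-o["tool_pos"])*1000).round())
# turn to have tool y=+x world, x=+y world
D=np.array([[0,1,0],[1,0,0],[0,0,-1.]]); print(R.from_matrix(M.T@D).as_rotvec(degrees=True))
E
```

```text
[[ 0.    -0.961 -0.277  0.071]
 [ 1.    -0.     0.     0.   ]
 [-0.    -0.277  0.961 -0.126]
 [ 0.     0.     0.     1.   ]] 306.2076194836285 256.5587055546591 192.20646791686414 -0.03132307171301569
[[-0.955  0.296 -0.   ]
 [ 0.296  0.955 -0.001]
 [ 0.    -0.001 -1.   ]] [-495. -459. -172.]
[-5.21582132e-02  3.64994710e-02  7.27646481e+01]
```

Call:
servo_tool:
  offset:
    - [-35, -31, -12]
    - [-69, -61, -25]
    - [-104, -92, -37]
    - [-139, -123, -49]
    - [-174, -154, -61]
    - [-208, -184, -74]
    - [-243, -215, -86]
    - [-278, -246, -98]
    - [-312, -276, -111]
    - [-347, -307, -123]
    - [-382, -338, -135]
    - [-417, -369, -147]
    - [-451, -399, -160]
    - [-486, -430, -172]
    - [-486, -430, -172]
    - [-486, -430, -172]
    - [-486, -430, -172]
  dr:
    - [0, 0, 5.2]
    - [0, 0, 10.4]
    - [0, 0, 15.6]
    - [0, 0, 20.8]
    - [0, 0, 26]
    - [0, 0, 31.2]
    - [0, 0, 36.4]
    - [0, 0, 41.6]
    - [0, 0, 46.8]
    - [0, 0, 52]
    - [0, 0, 57.2]
    - [0, 0, 62.4]
    - [0, 0, 67.6]
    - [0, 0, 72.8]
    - [0, 0, 72.8]
    - [0, 0, 72.8]
    - [0, 0, 72.8]
  grip: [0.5, 0.5, 0.5, 0.5, 0.5, 0.5, 0.5, 0.5, 0.5, 0.5, 0.5, 0.5, 0.5, 0.5, 0.5, 0.5, 0.5]

```text
time: 1.85
tool_pos: [0.4993, -0.0288, 0.4201]
ee_rot: [0.707, 0.707, -0.0, -0.0]
force: [-0.7, -0.1, 0.4]
gripper_width: 0.499
gripper_force: 0.0
```

```bash
python3 - <<'E'
from h import *
s=snap("wrist");pickle.dump(s,open("w1.pkl","wb"));cv2.imwrite("pics/w1.png",s["color"])
o=arm.get_obs();print(o["tool_pos"],o["time"],R.from_quat(o["ee_rot"]).as_matrix().round(3))
P=cloud(s);hsv=cv2.cvtColor(s["color"],cv2.COLOR_BGR2HSV)
g=(hsv[...,0]>65)&(hsv[...,0]<90)&(hsv[...,1]>90)&(P[...,2]>.13)&(P[...,2]<.155)
q=P[g]; print(len(q),cv2.minAreaRect(q[:,:2].astype(np.float32)*1000))
# orthophoto, 1 mm/px, up = world x, left = world y (top surfaces only)
E
```

```text
[ 0.49915217 -0.02848095  0.42036435] 1.9 [[-0.001  1.    -0.   ]
 [ 1.     0.001  0.   ]
 [ 0.    -0.    -1.   ]]
18360 ((574.2811889648438, -42.849273681640625), (398.35516357421875, 159.0687713623047), 89.57969665527344)
```

View pics/w1.png

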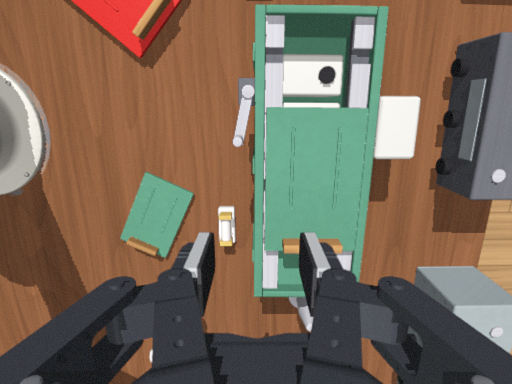

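The wrist view shows the lid's front edge at row ~107, the cleat at (312,246), the latch pivot at (248,90) and its knob at (239,141). The fuse is at (227,227) and the sonde is at (397,128).

```bash
python3 - <<'E'
from h import *
s=pickle.load(open("w1.pkl","rb"));P=cloud(s);hsv=cv2.cvtColor(s["color"],cv2.COLOR_BGR2HSV)
c=np.array([574.3,-42.8])/1000;
def box(u0,u1,v0,v1,z0,z1):
    p=P[v0:v1,u0:u1].reshape(-1,3);p=p[(p[:,2]>z0)&(p[:,2]<z1)];return p
cl=box(285,340,232,260,.158,.185)
print("cleat",len(cl),np.median(cl[:,2]),cv2.minAreaRect(cl[:,:2].astype(np.float32)*1000))
kn=box(225,262,120,155,.160,.19);print("knob",len(kn),kn.mean(0),kn.min(0),kn.max(0))
pv=box(235,262,78,105,.14,.19);print("pivot",len(pv),pv.mean(0),pv[:,2].max())
print("fuse",[f(box(215,238,202,250,.02,.05),0) for f in(np.min,np.max)])
print("sonde",[f(box(370,425,90,165,.09,.115),0) for f in(np.min,np.max)])
nz=box(280,330,285,335,.03,.13);print("nozzle",nz.min(0),nz.max(0))
# lid front edge
for u in(290,315,340):
    z=P[100:115,u,2];print(u,[(round(a*1000),round(b*1000)) for a,b in zip(P[100:115,u,1],z)])
E
```

```text
cleat 273 0.17191814141207906 ((574.5899658203125, -145.7488250732422), (11.978825569152832, 75.95777130126953), 89.74584197998047)
knob 87 [ 0.47532153 -0.00059175  0.17569493] [ 0.46990836 -0.00662812  0.16370934] [0.48071028 0.00461137 0.17927999]
pivot 515 [0.48961314 0.05733521 0.1451578 ] 0.15495429850322273
fuse [array([ 0.43069703, -0.20467561,  0.02149975]), array([ 0.45254102, -0.14685463,  0.0404846 ])]
sonde [array([ 0.67080447, -0.03474853,  0.0906776 ]), array([0.73039144, 0.05316082, 0.1034329 ])]
nozzle [ 0.53512985 -0.332966    0.03041502] [ 0.59532245 -0.23099899  0.12997442]
290 [(49, 7), (47, 7), (46, 7), (44, 92), (42, 93), (41, 93), (40, 92), (39, 147), (38, 149), (36, 148), (35, 149), (34, 146), (33, 146), (31, 147), (30, 146)]
315 [(49, 7), (48, 7), (46, 9), (44, 90), (43, 92), (41, 91), (40, 93), (39, 146), (38, 147), (36, 147), (35, 147), (34, 146), (33, 146), (32, 148), (30, 147)]
340 [(49, 5), (48, 7), (46, 6), (44, 9), (43, 6), (41, 4), (40, 7), (39, 139), (38, 146), (37, 147), (35, 148), (34, 148), (33, 147), (32, 147), (30, 146)]
```

Call:
servo_tool:
  offset:
    - [-35, 18, 20]
    - [-75, 38, 40]
    - [-110, 55, 65]
    - [-140, 70, 95]
    - [-152, 75, 135]
    - [-152, 75, 175]
    - [-152, 75, 210]
    - [-152, 75, 235]
    - [-152, 75, 252]
    - [-152, 75, 252]
    - [-152, 75, 252]
  dr:
    - [0, 0, 0.4]
    - [0, 0, 0.4]
    - [0, 0, 0.4]
    - [0, 0, 0.4]
    - [0, 0, 0.4]
    - [0, 0, 0.4]
    - [0, 0, 0.4]
    - [0, 0, 0.4]
    - [0, 0, 0.4]
    - [0, 0, 0.4]
    - [0, 0, 0.4]
  grip: [0.5, 0.5, 0.5, 0.5, 0.5, 0.5, 0.5, 0.5, 0.5, 0.5, 0.5]

```text
time: 3.0
tool_pos: [0.5746, -0.1804, 0.1692]
ee_rot: [0.709, 0.705, 0.0, 0.0]
force: [0.2, -0.9, 0.5]
gripper_width: 0.501
gripper_force: 0.0
```

Call:
servo_tool:
  offset:
    - [5, 0, 0]
    - [10, 0, 0]
    - [14, 0, 0]
    - [17, 0, 0]
    - [20, 0, 0]
    - [24, 0, 0]
    - [28, 0, 0]
    - [32, 0, 0]
    - [36, 0, 0]
    - [40, 0, 0]
    - [44, 0, 0]
    - [48, 0, 0]
    - [52, 0, 0]
    - [56, 0, 0]
    - [60, 0, 0]
  dr:
    - [0, 0, 0]
    - [0, 0, 0]
    - [0, 0, 0]
    - [0, 0, 0]
    - [0, 0, 0]
    - [0, 0, 0]
    - [0, 0, 0]
    - [0, 0, 0]
    - [0, 0, 0]
    - [0, 0, 0]
    - [0, 0, 0]
    - [0, 0, 0]
    - [0, 0, 0]
    - [0, 0, 0]
    - [0, 0, 0]
  grip: [0.5, 0.5, 0.5, 0.5, 0.5, 0.5, 0.5, 0.5, 0.5, 0.5, 0.5, 0.5, 0.5, 0.5, 0.5]

```text
time: 4.5
tool_pos: [0.5752, -0.122, 0.1687]
ee_rot: [0.71, 0.704, -0.0, 0.001]
force: [0.2, -4.9, 2.2]
gripper_width: 0.506
gripper_force: 2.5
```

Call:
servo_tool:
  offset:
    - [4, 0, 0]
    - [8, 0, 0]
    - [12, 0, 0]
    - [16, 0, 0]
    - [20, 0, 0]
    - [23, 0, 0]
    - [25, 0, 0]
    - [27, 0, 0]
    - [28, 0, 0]
  dr:
    - [0, 0, 0]
    - [0, 0, 0]
    - [0, 0, 0]
    - [0, 0, 0]
    - [0, 0, 0]
    - [0, 0, 0]
    - [0, 0, 0]
    - [0, 0, 0]
    - [0, 0, 0]
  grip: [0.5, 0.5, 0.5, 0.5, 0.5, 0.5, 0.5, 0.5, 0.5]

```text
time: 5.4
tool_pos: [0.5755, -0.0938, 0.1687]
ee_rot: [0.71, 0.704, -0.0, 0.001]
force: [-0.4, -6.1, 2.7]
gripper_width: 0.5
gripper_force: 2.8
```

```bash
cat > lid.py <<'E'
from h import *
import sys
s=snap("wrist");P=cloud(s);cv2.imwrite("pics/"+sys.argv[1],s["color"]);o=arm.get_obs()
print(o["tool_pos"],o["force"],o["time"])
c=np.array([.5743,-.0428]);a=np.radians(-.42);A=np.array([[np.cos(a),-np.sin(a)],[np.sin(a),np.cos(a)]])
Q=P.copy();Q[...,:2]=(P[...,:2]-c)@A   # crate frame
hsv=cv2.cvtColor(s["color"],cv2.COLOR_BGR2HSV);g=(hsv[...,0]>65)&(hsv[...,0]<90)&(hsv[...,1]>90)
for x0,x1 in((-.06,-.035),(-.02,.02),(.035,.06)):
  for y0 in np.arange(-.03,.17,.04):
    m=g&(Q[...,0]>x0)&(Q[...,0]<x1)&(Q[...,1]>y0)&(Q[...,1]<y0+.03)&(Q[...,2]>.1)
    if m.sum()>30: print(x0,round(y0,2),m.sum(),round(np.median(Q[m][:,2])*1000,1),end=" | ")
  print()
m=g&(abs(Q[...,0])<.05)&(Q[...,2]>.125)&(Q[...,2]<.16);print("front",np.percentile(Q[m][:,1],99.5) if m.any() else 0)
m=g&(abs(abs(Q[...,0])-.078)<.004)&(abs(Q[...,1]-.08)<.06)&(Q[...,2]>.13);print("wall z",np.median(Q[m][:,2]))
E
python3 lid.py w2.png
```

```text
[ 0.57546742 -0.09369994  0.16869924] [ 0.64703769 -4.70524857  3.15643247] 5.45
-0.06 -0.03 2869 147.0 | -0.06 0.01 3626 147.0 | -0.06 0.05 1973 146.9 | 
-0.02 -0.03 4351 146.9 | -0.02 0.01 6189 146.9 | -0.02 0.05 3166 146.9 | 
0.035 -0.03 2847 146.9 | 0.035 0.01 3620 146.8 | 0.035 0.05 1975 146.9 | 
front 0.06342999900148852
wall z 0.1408337845426263
```

Call:
servo_tool:
  offset:
    - [1, 0, 0]
    - [2, 0, 0]
    - [3, 0, 0]
    - [4, 0, 0]
    - [5, 0, 0]
    - [6, 0, 0]
    - [6, 0, 0]
  dr:
    - [0, 0, 0]
    - [0, 0, 0]
    - [0, 0, 0]
    - [0, 0, 0]
    - [0, 0, 0]
    - [0, 0, 0]
    - [0, 0, 0]
  grip: [0.5, 0.5, 0.5, 0.5, 0.5, 0.5, 0.5]

```text
time: 6.15
tool_pos: [0.5753, -0.0874, 0.1683]
ee_rot: [0.71, 0.704, 0.0, 0.0]
force: [-0.0, -4.0, 3.1]
gripper_width: 0.499
gripper_force: 1.5
```

```bash
python3 lid.py w3.png
```

```text
[ 0.57534925 -0.08737671  0.16829307] [ 0.17223232 -2.32881978  1.83245507] 6.2
-0.06 -0.03 2413 141.0 | -0.06 0.01 3229 140.9 | -0.06 0.05 2860 141.0 | 
-0.02 -0.03 3054 140.9 | -0.02 0.01 5587 140.9 | -0.02 0.05 4559 140.9 | 
0.035 -0.03 2366 140.9 | 0.035 0.01 3232 140.8 | 0.035 0.05 2848 140.8 | 
front 0.07154487901148697
wall z 0.14083933091553208
```

Call:
servo_tool:
  offset:
    - [-6, 0, 0]
    - [-15, 0, 0]
    - [-15, 0, -25]
    - [-15, 0, -60]
    - [10, -30, -60]
    - [35, -65, -60]
    - [60, -95, -60]
    - [80, -120, -60]
    - [91, -135, -60]
    - [91, -135, -60]
    - [91, -135, -40]
    - [91, -135, -20]
    - [91, -135, -4]
    - [91, -135, -2]
    - [91, -135, -2]
  dr:
    - [0, 0, 0]
    - [0, 0, 0]
    - [0, 0, 0]
    - [0, 0, 0]
    - [0, 0, 0]
    - [0, 0, 0]
    - [0, 0, 0]
    - [0, 0, 0]
    - [0, 0, 0]
    - [0, 0, 0]
    - [0, 0, 0]
    - [0, 0, 0]
    - [0, 0, 0]
    - [0, 0, 0]
    - [0, 0, 0]
  grip: [0.5, 0.5, 0.5, 0.5, 0, 0, 0, 0, 0, 0, 0, 0, 0, 0, 0]

```text
time: 7.7
tool_pos: [0.4412, 0.0041, 0.1702]
ee_rot: [0.71, 0.704, -0.0, -0.0]
force: [1.2, -0.1, -0.5]
gripper_width: 0.001
gripper_force: 0.0
```

```bash
python3 lid.py w4.png
```

```text
[0.44147682 0.00421935 0.17082219] [ 0.04955767  0.15140842 -0.21839874] 7.75
-0.06 0.13 34 140.7 | 
-0.02 -0.03 54 140.7 | -0.02 0.01 33 140.6 | 

front 0.1576149668394807
wall z 0.13721542789072325
```

View pics/w4.png

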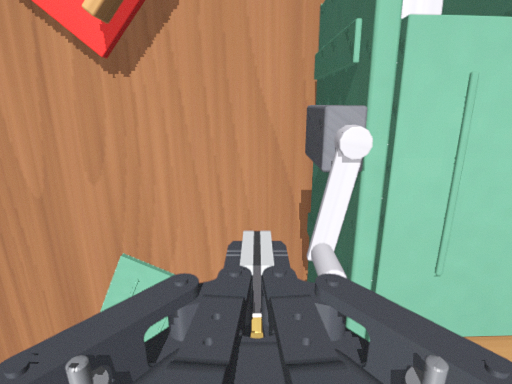

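The picture shows the closed fingertips at about (257,250), left of the knob at (330,265), with the bar running up to the pivot at (354,142). I'll push the knob towards +x.

Call:
servo_tool:
  offset:
    - [0, 5, 0]
    - [0, 10, 0]
    - [0, 14, 0]
    - [0, 18, 0]
    - [0, 22, 0]
    - [0, 26, 0]
    - [0, 30, 0]
    - [0, 34, 0]
    - [0, 38, 0]
    - [0, 42, 0]
    - [0, 46, 0]
    - [0, 50, 0]
    - [0, 54, 0]
    - [0, 58, 0]
    - [0, 62, 0]
    - [0, 65, 0]
    - [0, 67, 0]
  dr:
    - [0, 0, 0]
    - [0, 0, 0]
    - [0, 0, 0]
    - [0, 0, 0]
    - [0, 0, 0]
    - [0, 0, 0]
    - [0, 0, 0]
    - [0, 0, 0]
    - [0, 0, 0]
    - [0, 0, 0]
    - [0, 0, 0]
    - [0, 0, 0]
    - [0, 0, 0]
    - [0, 0, 0]
    - [0, 0, 0]
    - [0, 0, 0]
    - [0, 0, 0]
  grip: [0, 0, 0, 0, 0, 0, 0, 0, 0, 0, 0, 0, 0, 0, 0, 0, 0]

```text
time: 9.45
tool_pos: [0.5082, 0.0041, 0.1702]
ee_rot: [0.71, 0.704, -0.0, -0.0]
force: [-1.8, 0.6, 0.0]
gripper_width: -0.001
gripper_force: 1.1
```

```bash
python3 lid.py w5.png
```

```text
[0.50844298 0.00401346 0.17015653] [-1.77997136  1.7581984  -0.53254744] 9.5
-0.06 0.01 238 140.7 | -0.06 0.05 736 140.9 | -0.06 0.09 1316 140.9 | -0.06 0.13 1982 140.9 | 
-0.02 -0.03 139 140.8 | -0.02 0.01 2007 140.8 | -0.02 0.05 2351 140.8 | -0.02 0.09 2276 140.8 | -0.02 0.13 3241 140.8 | 
0.035 -0.03 554 140.7 | 0.035 0.01 1342 140.7 | 0.035 0.05 1597 140.7 | 0.035 0.09 2089 140.7 | 0.035 0.13 1745 140.8 | 
front 0.15727468074679402
wall z 0.1406884599458509
```

View pics/w5.png

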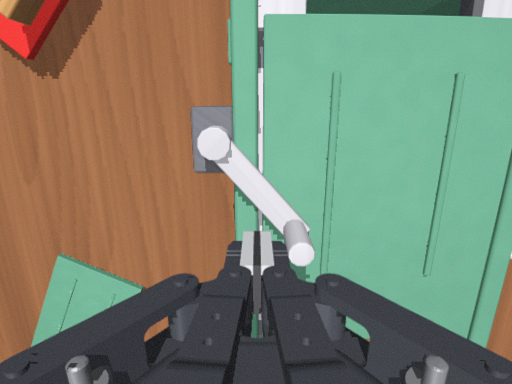

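The latch has turned to about −47°, with the knob at (299,245) on the fingers' right corner and the pivot at (213,142). The lid is still flat. Next I'll go round behind the knob and push towards +y.

Call:
servo_tool:
  offset:
    - [0, -8, 0]
    - [-12, -8, 0]
    - [-22, -8, 0]
    - [-22, 12, 0]
    - [-22, 32, 0]
    - [-18, 32, 0]
    - [-14, 32, 0]
    - [-10, 32, 0]
    - [-6, 32, 0]
    - [-2, 32, 0]
    - [2, 32, 0]
    - [6, 32, 0]
    - [10, 32, 0]
    - [14, 32, 0]
    - [18, 32, 0]
    - [22, 32, 0]
    - [26, 32, 0]
    - [29, 32, 0]
    - [31, 32, 0]
  dr:
    - [0, 0, 0]
    - [0, 0, 0]
    - [0, 0, 0]
    - [0, 0, 0]
    - [0, 0, 0]
    - [0, 0, 0]
    - [0, 0, 0]
    - [0, 0, 0]
    - [0, 0, 0]
    - [0, 0, 0]
    - [0, 0, 0]
    - [0, 0, 0]
    - [0, 0, 0]
    - [0, 0, 0]
    - [0, 0, 0]
    - [0, 0, 0]
    - [0, 0, 0]
    - [0, 0, 0]
    - [0, 0, 0]
  grip: [0, 0, 0, 0, 0, 0, 0, 0, 0, 0, 0, 0, 0, 0, 0, 0, 0, 0, 0]

```text
time: 11.4
tool_pos: [0.5544, 0.0306, 0.1725]
ee_rot: [0.712, 0.702, 0.008, 0.014]
force: [82.1, -25.1, -27.4]
gripper_width: -0.002
gripper_force: 38.7
```

```bash
python3 lid.py w6.png
```

```text
[0.55451709 0.03103064 0.17251586] [ 82.60973165 -22.03697818 -26.45738011] 11.45
-0.06 0.05 1823 140.9 | -0.06 0.09 2023 140.9 | -0.06 0.13 2900 140.9 | 
-0.02 0.01 53 140.7 | -0.02 0.05 2185 140.9 | -0.02 0.09 4025 140.9 | -0.02 0.13 4594 140.9 | 
0.035 0.01 306 140.7 | 0.035 0.05 1982 140.7 | 0.035 0.09 2430 140.8 | 0.035 0.13 2686 140.8 | 
front 0.19052185720503306
wall z 0.140743193821618
```

View pics/w6.png

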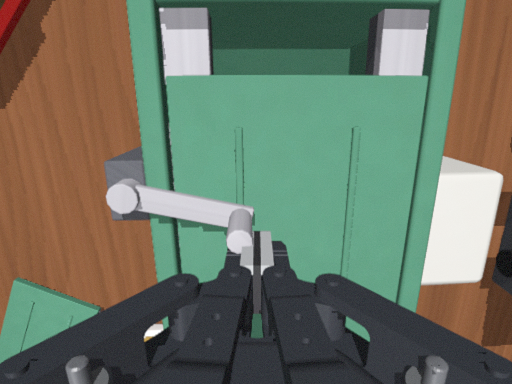

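The knob, at (241,238), has slid to the −x side of the fingers (260,245), which are wedged against it. The latch is at about −12°. I'll release sideways first, then go back and line up behind the knob.

Call:
servo_tool:
  offset:
    - [0, 6, 0]
    - [0, 12, 0]
    - [0, 17, 0]
    - [0, 22, 0]
    - [-5, 22, 0]
    - [-15, 22, 0]
    - [-27, 22, 0]
    - [-27, 14, 0]
    - [-27, 7, 0]
    - [-27, 7, 0]
  dr:
    - [0, 0, 0]
    - [0, 0, 0]
    - [0, 0, 0]
    - [0, 0, 0]
    - [0, 0, 0]
    - [0, 0, 0]
    - [0, 0, 0]
    - [0, 0, 0]
    - [0, 0, 0]
    - [0, 0, 0]
  grip: [0, 0, 0, 0, 0, 0, 0, 0, 0, 0]

```text
time: 12.45
tool_pos: [0.5461, 0.0077, 0.1706]
ee_rot: [0.71, 0.704, 0.0, -0.0]
force: [0.7, 0.4, 0.3]
gripper_width: -0.001
gripper_force: 0.0
```

```bash
cat >> lid.py <<'E'
m=(Q[...,2]>.165)&(Q[...,2]<.185)&(abs(Q[...,0]+.035)<.045)&(abs(Q[...,1]-.075)<.055);n=cv2.connectedComponentsWithStats(m.astype(np.uint8))
for i in range(1,n[0]):
    if n[2][i,4]>25: k=P[n[1]==i]; print("comp",len(k),n[3][i].round(),k.mean(0).round(4),k.min(0).round(3),k.max(0).round(3))
E
python3 lid.py w7.png
```

```text
[0.54656977 0.00788821 0.17064021] [-0.12620991  0.26741599  0.0557919 ] 12.5
-0.06 0.01 440 140.8 | -0.06 0.05 2352 140.9 | -0.06 0.09 1900 140.9 | -0.06 0.13 3191 140.9 | 
-0.02 0.01 1117 140.7 | -0.02 0.05 3822 140.8 | -0.02 0.09 4523 140.8 | -0.02 0.13 5127 140.8 | 
0.035 -0.03 86 140.6 | 0.035 0.01 1766 140.7 | 0.035 0.05 2302 140.8 | 0.035 0.09 2850 140.8 | 0.035 0.13 3125 140.8 | 
front 0.15725510822166322
wall z 0.14071861670877997
comp 741 [259. 180.] [0.5469 0.0491 0.1757] [0.541 0.043 0.165] [0.553 0.054 0.179]
comp 1248 [257. 251.] [0.5456 0.0171 0.1756] [0.532 0.014 0.165] [0.559 0.02  0.185]
```

View pics/w7.png

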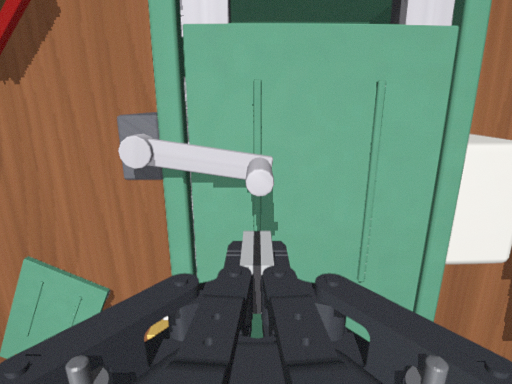

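The lid is still flat and shut. The knob at (259,178), world (547,49), is straight ahead of the fingertips (257,250), with about 8 mm left to the stop.

Call:
servo_tool:
  offset:
    - [5, 0, 0]
    - [10, 0, 0]
    - [15, 0, 0]
    - [19, 0, 0]
    - [22, 0, 0]
    - [24, 0, 0]
    - [26, 0, 0]
    - [28, 0, 0]
    - [29, 0, 0]
  dr:
    - [0, 0, 0]
    - [0, 0, 0]
    - [0, 0, 0]
    - [0, 0, 0]
    - [0, 0, 0]
    - [0, 0, 0]
    - [0, 0, 0]
    - [0, 0, 0]
    - [0, 0, 0]
  grip: [0, 0, 0, 0, 0, 0, 0, 0, 0]

```text
time: 13.4
tool_pos: [0.5473, 0.0369, 0.1703]
ee_rot: [0.71, 0.704, 0.0, 0.0]
force: [0.8, -2.0, 0.3]
gripper_width: 0.002
gripper_force: 0.6
```

```bash
python3 lid.py w8.png | grep -E "comp|^\["
```

```text
[0.54733231 0.03692579 0.17033397] [ 1.61435983 -0.87752596 -0.17257074] 13.45
comp 1815 [257. 243.] [0.5471 0.0501 0.176 ] [0.533 0.043 0.165] [0.561 0.061 0.185]
```

Call:
servo_tool:
  offset:
    - [1, 0, 0]
    - [2, 0, 0]
    - [2, 0, 0]
  dr:
    - [0, 0, 0]
    - [0, 0, 0]
    - [0, 0, 0]
  grip: [0, 0, 0]

```text
time: 13.75
tool_pos: [0.5473, 0.0389, 0.1703]
ee_rot: [0.71, 0.704, 0.0, -0.0]
force: [1.5, -0.3, 0.1]
gripper_width: -0.001
gripper_force: 0.3
```

Call:
servo_tool:
  offset:
    - [0.5, 0, 0]
    - [1, 0, 0]
    - [1, 0, 0]
  dr:
    - [0, 0, 0]
    - [0, 0, 0]
    - [0, 0, 0]
  grip: [0, 0, 0]

```text
time: 14.05
tool_pos: [0.5473, 0.0397, 0.1703]
ee_rot: [0.71, 0.704, -0.0, 0.0]
force: [-0.2, -2.5, 0.2]
gripper_width: 0.0
gripper_force: 0.9
```

Call:
servo_tool:
  offset:
    - [0.5, 0, 0]
    - [1, 0, 0]
    - [1, 0, 0]
  dr:
    - [0, 0, 0]
    - [0, 0, 0]
    - [0, 0, 0]
  grip: [0, 0, 0]

```text
time: 14.35
tool_pos: [0.5473, 0.0399, 0.1703]
ee_rot: [0.71, 0.704, -0.001, 0.001]
force: [1.8, -6.9, 1.5]
gripper_width: -0.001
gripper_force: 3.5
```

Call:
servo_tool:
  offset:
    - [0.5, 0, 0]
    - [1, 0, 0]
    - [1, 0, 0]
  dr:
    - [0, 0, 0]
    - [0, 0, 0]
    - [0, 0, 0]
  grip: [0, 0, 0]

```text
time: 14.65
tool_pos: [0.5473, 0.0401, 0.1703]
ee_rot: [0.71, 0.704, -0.001, 0.001]
force: [1.3, -12.1, 0.9]
gripper_width: 0.002
gripper_force: 5.8
```

The latch is hard against its stop. I'll back off, rise and check.

Call:
servo_tool:
  offset:
    - [-6, 0, 0]
    - [-14, 0, 0]
    - [-16, 0, -30]
    - [-16, 0, -70]
    - [-16, -10, -110]
    - [-16, -30, -150]
    - [-16, -50, -190]
    - [-16, -50, -230]
    - [-16, -50, -230]
    - [-16, -50, -230]
  dr:
    - [0, 0, 0]
    - [0, 0, 0]
    - [0, 0, 0]
    - [0, 0, 0]
    - [0, 0, 0]
    - [0, 0, 0]
    - [0, 0, 0]
    - [0, 0, 0]
    - [0, 0, 0]
    - [0, 0, 0]
  grip: [0, 0, 0, 0, 0, 0, 0, 0, 0, 0]

```text
time: 15.65
tool_pos: [0.4976, 0.0261, 0.401]
ee_rot: [0.71, 0.704, 0.001, 0.0]
force: [-0.1, 0.0, -0.9]
gripper_width: -0.001
gripper_force: 0.0
```

```bash
python3 lid.py w9.png
```

```text
[0.49742411 0.02610571 0.39966692] [ 0.37899151 -1.40750546 -0.65424688] 15.7
-0.06 -0.03 62 140.8 | -0.06 0.01 109 140.9 | -0.06 0.05 65 140.9 | -0.06 0.09 47 140.9 | -0.06 0.13 52 140.8 | 
-0.02 -0.03 70 140.8 | -0.02 0.01 152 140.8 | -0.02 0.05 106 140.7 | -0.02 0.09 100 141.1 | -0.02 0.13 95 140.4 | 
0.035 -0.03 77 140.7 | 0.035 0.01 77 140.8 | 0.035 0.05 83 140.7 | 0.035 0.09 80 140.9 | 0.035 0.13 54 140.8 | 
front 0.1985742298737571
wall z 0.1408954783289844
comp 99 [300. 140.] [0.5468 0.0576 0.176 ] [0.542 0.052 0.168] [0.553 0.063 0.18 ]
```

View pics/w9.png

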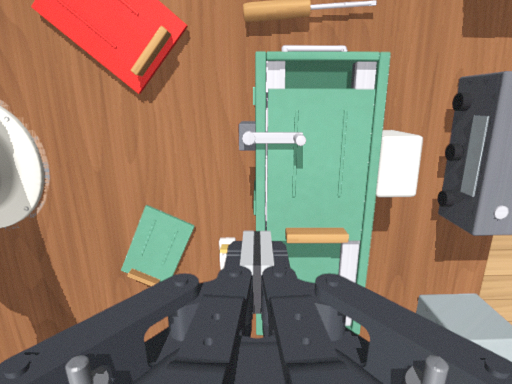

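The lid is flat and flush at 141 mm. The latch lies square across it, from the pivot at (249,138) to the knob at (300,140), and the bystanders in view are where they were. Handing in.

```bash
python3 -c "
from cell import arm
print(arm.hand_in())"
```

```text
the job is handed in; nothing more can be done
None
```

The lid is shut flat in its notches, the latch is square across it, and the job is handed in; the knob slipped off the fingertips once, so the wrist force reached about 82 N (limit 120 N), and I did not re-check the bystanders outside the last wrist view.

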